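# Mix a batch of clay beads and cover it to dry

### The arm

A 6-joint arm with a two-finger parallel gripper is mounted at the origin on the work surface. World frame = base frame: x ahead of the robot, y to its left, z up, the work surface at z = 0. Lengths are in m, angles in rad, forces in N, time in s.
With the tool pointing down it reaches from about 0.3 to 0.825 m from the base axis. Payload 5.4 kg.
Tool frame: the origin (TCP) lies at the very end of the fingers, on their centre line; the grasp point (between the pads) lies 19 mm behind it; z points along the fingers, y is the line along which they close (so a half turn about z gives the same grasp; the last joint's range is limited). The gripper opens to 92 mm and grips with 3 to 60 N. Pads are 20 mm wide; open, the fingers measure 128 mm over their backs; the gripper's body (75 mm by 189 mm) begins 69 mm behind the grasp point.
Start: joints at [0.962, 0.158, 1.597, -0, 1.386, -0.21], TCP at [0.223, 0.53, 0.215] pointing down, gripper open.
Joint ranges: [-2.91, 2.91], [-0.94, 2.29], [0.18, 2.7], [-1.29, 4.43], [0.17, 2.64], [-3, 3]. Speed limits (rad/s): [2.57, 2.57, 3.14, 3.14, 3.14, 3.14].

### API

Orientations are given as a rotation vector (axis times angle).
In Python, from workcell import bot gives the robot as it stands. Calls block until the motion is done:
- bot.goto(position, orientation): joint-space move of the TCP to a pose.
- bot.line_to(position, rot=None, max_speed=0.15): straight line of the TCP; rot=None keeps the orientation; max_speed is the mean speed in m/s.
- bot.set_joints(angles): joint-space move.
- bot.set_gripper(opening, newtons=None): opening from 0.0 (shut) to 1.0 (fully open); newtons is the grip in N (None keeps the last); returns when the fingers have stopped.
- bot.hold(seconds).
- bot.inverse_kinematics(position, orientation): joint angles nearest the present ones, or None.
- bot.read_camera(name): name is "side" or "top"; returns a dict with "pixels" (384x512x3 uint8, blue, green, red), "fx", "fy", "cx", "cy" (pixels), "k1" (the pictures are not rectified: a ray, as slopes to the right and down, at radius r is drawn at 1 + k1 r^2 times it, then the intrinsics apply), "R" (3x3) and "t" (3): a world point X has camera coordinates R X + t. Camera axes: x right, y down, z forward; pixel columns grow to the right and rows downward; lengths in m; the calibration is good to about 2 mm. A picture is of the moment at which its call begins. There is no depth.
A pose or a line that the arm cannot do raises bot.MotionError and nothing moves.
- bot.job_done(): hands the job in; it is judged then, once.
Readings, each from a call of its own:
- bot.current_clock(): time.
- bot.current_joints(): joint angles.
- bot.current_joint_vel(): joint speeds.
- bot.current_effort(): joint torques, N m.
- bot.current_ee_pos(): TCP position.
- bot.current_tool_rot(): TCP orientation.
- bot.current_contact_force(): force on the tool from outside, world axes, zero at the start.
- bot.current_ft_torque(): the same for the moment, N m.
- bot.current_opening(): opening from 0.0 (shut) to 1.0 (fully open).
- bot.current_grip_force(): force on a finger pad.
Only numpy, scipy, OpenCV 4.12 (cv2) and the standard library are available. Lean on these libraries where they do the work, as an engineer would, in place of code of your own. Each camera call takes 0.05 s, during which the arm holds its last target. There are 200 camera calls.

### The job

Put every clay bead lying on the table into the white bowl with the others, then take the wooden stick from its stand, stir all the beads with it in at least four full, wide circles, the tip close to the bowl's floor, and put the stick back upright in its stand. Cover the bowl with two single slats from the top of the stack, laid flat across the rim side by side and parallel, one on either side of the middle with a gap of about 3 to 4 cm between them so the beads dry slowly. Leave the other two slats and the other things where they are, and keep all the beads in the bowl.

Things in the scene. Friction and masses are not known exactly. Their poses are not given: they have to be found in the camera images.
- bowl: white round bowl, fixed; 62 mm high, outer diameter 168 mm at the rim and 148 mm at the foot, wall 6 mm, inner floor 8 mm above the table and about 136 mm across; origin at the centre of its underside, axes parallel to the world's
- stand: white thick-walled round stick stand, fixed; 64 mm in diameter, 70 mm high, with a central round hole 31 mm wide, 60 mm deep (floor 10 mm above the table); origin at the centre of its underside
- stick: round wooden stirring stick 16 mm in diameter, 160 mm long, 40 g, standing upright and loose in the stand, lower end clay-stained; it turns in a weak grip when beads push on it, so grip firmly; origin at the centre of its lower end, z along the stick towards its upper end
- stick_tip (a point): centre of the stick's lower (stirring) end
- bead1: chunky terracotta bead, a short cylinder 20 mm in diameter and 20 mm tall with a dark hole dot on top; origin at its centre; starts on the table on the robot's left; may be absent
- bead2: chunky terracotta bead, a short cylinder 20 mm in diameter and 20 mm tall with a dark hole dot on top; origin at its centre; starts on the table on the robot's left; may be absent
- bead3: chunky terracotta bead, a short cylinder 20 mm in diameter and 20 mm tall with a dark hole dot on top; origin at its centre; starts on the table on the robot's left; may be absent
- bead4: chunky terracotta bead, a short cylinder 20 mm in diameter and 20 mm tall with a dark hole dot on top; origin at its centre; starts on the table on the robot's left; may be absent
- mix1: chunky terracotta bead, a short cylinder 20 mm in diameter and 20 mm tall with a dark hole dot on top; origin at its centre; starts in the bowl
- mix2: chunky terracotta bead, a short cylinder 20 mm in diameter and 20 mm tall with a dark hole dot on top; origin at its centre; starts in the bowl
- mix3: chunky terracotta bead, a short cylinder 20 mm in diameter and 20 mm tall with a dark hole dot on top; origin at its centre; starts in the bowl
- slat1: off-white plaster slat 185 x 54 x 14 mm (x, y, z), about 0.25 kg, number 1 from the top of a stack of four lying on the table on the robot's right; origin at its centre, x along its length
- slat2: off-white plaster slat 185 x 54 x 14 mm (x, y, z), about 0.25 kg, number 2 from the top of a stack of four lying on the table on the robot's right; origin at its centre, x along its length
- slat3: off-white plaster slat 185 x 54 x 14 mm (x, y, z), about 0.25 kg, number 3 from the top of a stack of four lying on the table on the robot's right; origin at its centre, x along its length
- slat4: off-white plaster slat 185 x 54 x 14 mm (x, y, z), about 0.25 kg, number 4 from the top of a stack of four lying on the table on the robot's right; origin at its centre, x along its length
- cup: terracotta cup 72 mm wide, 75 mm high, not part of the job; origin at the centre of its underside
- jar: white jar 64 mm wide, 100 mm high, not part of the job; origin at the centre of its underside
- scraper: spatula-shaped scraper 190 mm long lying on the table, not part of the job
- foot: low plaster disc 54 mm wide, 12 mm high, not part of the job; origin at the centre of its underside
Things that resemble listed ones, but are neither listed nor needed, are in the scene too. What is shaped like the stand but purple is not meant.

How it is judged:
On the way, in this order (a step that is already met when the one before it is completed fails the run):
1. every bead is in the bowl (horizontal distance between each of bead1, bead2, bead3, bead4, mix1, mix2, mix3 and bowl below 0.074 m and height (world z) of each of bead1, bead2, bead3, bead4, mix1, mix2, mix3 below 0.062 m and contact force between the fingers and bead1 below 0.1 N and contact force between the fingers and bead2 below 0.1 N and contact force between the fingers and bead3 below 0.1 N and contact force between the fingers and bead4 below 0.1 N), for 0.3 s.
2. stirring: the held stick's tip passes low through the far (+x) side of the bowl, at least 15 mm from the middle (x of stick_tip in the frame of bowl above 0.015 m and y of stick_tip in the frame of bowl between -0.0145 and 0.0145 m and z of stick_tip in the frame of bowl below 0.028 m and horizontal distance between stick_tip and bowl below 0.07 m and angle between stick's own z axis and vertical below 0.6 rad and contact force between the fingers and stick above 0.5 N), for 0.02 s.
3. then through the near (-x) side (x of stick_tip in the frame of bowl below -0.015 m and y of stick_tip in the frame of bowl between -0.0145 and 0.0145 m and z of stick_tip in the frame of bowl below 0.028 m and horizontal distance between stick_tip and bowl below 0.07 m and angle between stick's own z axis and vertical below 0.6 rad and contact force between the fingers and stick above 0.5 N), for 0.02 s.
4. then through the left (+y) side (y of stick_tip in the frame of bowl above 0.015 m and x of stick_tip in the frame of bowl between -0.0145 and 0.0145 m and z of stick_tip in the frame of bowl below 0.028 m and horizontal distance between stick_tip and bowl below 0.07 m and angle between stick's own z axis and vertical below 0.6 rad and contact force between the fingers and stick above 0.5 N), for 0.02 s.
5. then through the right (-y) side (y of stick_tip in the frame of bowl below -0.015 m and x of stick_tip in the frame of bowl between -0.0145 and 0.0145 m and z of stick_tip in the frame of bowl below 0.028 m and horizontal distance between stick_tip and bowl below 0.07 m and angle between stick's own z axis and vertical below 0.6 rad and contact force between the fingers and stick above 0.5 N), for 0.02 s.
6. then through the far (+x) side again (all of step 2), for 0.02 s.
7. then through the near (-x) side again, and at least two of the beads that began in the bowl have been shifted (over 10 mm from where they began) (all of step 3 and (distance of each of mix1, mix2 from where it was at the start of the episode above 0.01 m or distance of each of mix1, mix3 from where it was at the start of the episode above 0.01 m or distance of each of mix2, mix3 from where it was at the start of the episode above 0.01 m)), for 0.02 s.
At the end, for the whole second after the job is handed in: All beads are inside the bowl below its rim; the stick stands upright (within 0.3 rad) in the stand's hole, its tip below 25 mm; the two top slats lie flat (within 0.1 rad) on the rim, each centre 28 to 62 mm from the bowl's axis, 70 to 112 mm apart and parallel within 0.26 rad, at rest (horizontal distance between each of bead1, bead2, bead3, bead4, mix1, mix2, mix3 and bowl below 0.074 m and height (world z) of each of bead1, bead2, bead3, bead4, mix1, mix2, mix3 below 0.062 m and horizontal distance between stick_tip and stand below 0.014 m and height (world z) of stick_tip below 0.025 m and angle between stick's own z axis and vertical below 0.3 rad and horizontal distance between slat1 and bowl between 0.028 and 0.062 m and height (world z) of slat1 between 0.064 and 0.075 m and angle between each of slat1, slat2's own z axis and vertical below 0.1 rad and linear speed of each of slat1, slat2 below 0.02 m/s and horizontal distance between slat2 and bowl between 0.028 and 0.062 m and height (world z) of slat2 between 0.064 and 0.075 m and horizontal distance between slat1 and slat2 between 0.07 and 0.112 m and angle between the x axis of slat1 and the x axis of slat2, either way round below 0.26 rad); the robot touches nothing.
It fails at once if a bystander (cup, jar, scraper, plaster disc) is moved more than 30 mm (distance of any of cup, jar, scraper, foot from where it was at the start of the episode above 0.03 m).
It fails at once if one of the two lower slats is moved more than 30 mm (distance of any of slat3, slat4 from where it was at the start of the episode above 0.03 m).
Of bead1, bead2, bead3, bead4 only 2 to 4 are there at a start; the rules pass over those that are not, and their reading is None.
At some moment in a run one of bead1, bead2, bead3, bead4 may be knocked a few centimetres aside while the robot is not near it.
It also fails if it takes over 210 s, if anything falls off the work surface, if the arm or the gripper's body presses on something with over 40 N, if the wrist force passes 120 N, or if a joint passes its speed limit or range.

## Working session

There is one attempt and no reset: what is moved stays moved. The work goes in short steps, each a Python script; the robot and the scene stay as the last script left them, time stands still between calls to the robot, and variables do not carry over. Pictures are saved under pics/ and viewed, at most 14 in all, crops included, and the job is handed in when it is done.

```bash
ls; mkdir -p pics
cat > h.py <<'E'
import numpy as np, cv2
from scipy.spatial.transform import Rotation as Ro
from workcell import bot
def snap(n,f):
    c=bot.read_camera(n); cv2.imwrite(f'pics/{f}.png',c['pixels']); return c
def K(c): return np.array([[c['fx'],0,c['cx']],[0,c['fy'],c['cy']],[0,0,1.]]), np.array([c['k1'],0,0,0,0.])
def ray(c,uv):
    k,d=K(c); p=cv2.undistortPoints(np.array(uv,float).reshape(-1,1,2),k,d).reshape(-1,2)
    R=np.array(c['R']); t=np.array(c['t'])
    return -R.T@t, np.c_[p,np.ones(len(p))]@R
def at_z(c,uv,z):
    o,d=ray(c,uv); return o+d*((z-o[2])/d[:,2])[:,None]
def proj(c,X):
    k,d=K(c); return cv2.projectPoints(np.array(X,float).reshape(-1,3),cv2.Rodrigues(np.array(c['R']))[0],np.array(c['t'],float),k,d)[0].reshape(-1,2)
def tri(c1,u1,c2,u2):
    o1,d1=ray(c1,[u1]);o2,d2=ray(c2,[u2]); d1=d1[0];d2=d2[0]
    s=np.linalg.lstsq(np.c_[d1,-d2],o2-o1,rcond=None)[0]
    a=o1+s[0]*d1;b=o2+s[1]*d2; return (a+b)/2,np.linalg.norm(a-b)
def down(yaw): # tool z down, tool y axis (closing) at angle yaw in xy
    y=np.array([np.cos(yaw),np.sin(yaw),0]);z=np.array([0,0,-1.]);x=np.cross(y,z)
    return Ro.from_matrix(np.c_[x,y,z]).as_rotvec()
E
python3 - <<'E'
from h import *
for n in('top','side'):
    c=snap(n,n+'0'); print(n,c['fx'],c['k1'],np.round(-np.array(c['R']).T@c['t'],3),np.round(c['R'],3).tolist())
print(bot.current_tool_rot(),bot.current_clock(),bot.current_opening())
E
```

```text
pics
top 416.9637054410548 0.004913669238775001 [0.391 0.075 1.065] [[-0.048, -0.999, -0.005], [-0.978, 0.048, -0.201], [0.201, -0.004, -0.98]]
side 484.9072183126498 -0.06853067883371218 [ 0.28  -0.82   0.864] [[0.939, -0.343, -0.017], [-0.237, -0.613, -0.753], [0.248, 0.712, -0.657]]
[-6.22215377e-01 -3.07867436e+00  2.42111816e-03] 0.1 0.9963237256309515
```

View pics/top0.png

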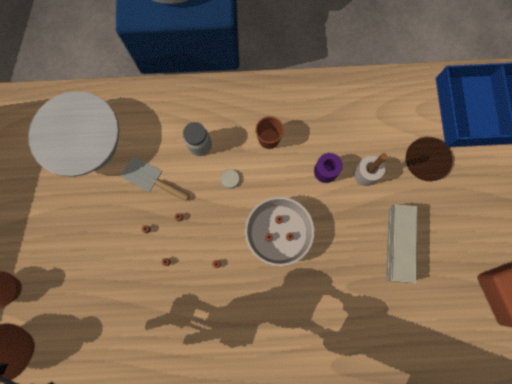

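View pics/side0.png

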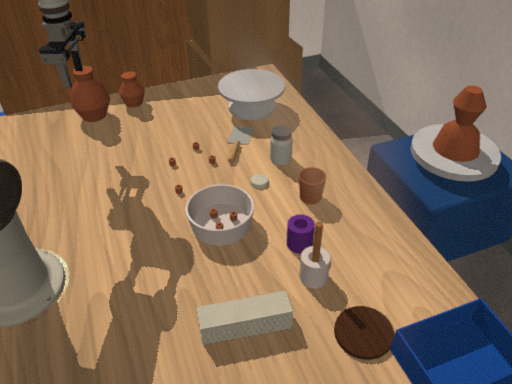

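Top view: beads on the table near (179,217), (146,229), (166,262) and (217,264), the bowl at (280,231) with three beads, the white stand with the stick at (370,171), and the stack at (402,244). The side view agrees. Next I'll measure blobs in both images.

```bash
cat >> h.py <<'E'
def beads(c,amin=15,amax=200):
    im=c['pixels']; hsv=cv2.cvtColor(im,cv2.COLOR_BGR2HSV)
    m=(((hsv[...,0]<10)|(hsv[...,0]>172))&(hsv[...,1]>130)&(hsv[...,2]>45)).astype(np.uint8)
    m=cv2.morphologyEx(m,cv2.MORPH_CLOSE,np.ones((3,3)))
    n,l,s,ce=cv2.connectedComponentsWithStats(m)
    return [(np.round(ce[i],1),s[i,4]) for i in range(1,n) if amin<=s[i,4]<=amax]
def all_beads(ct,cs):  # match centroids of both views
    T=[b[0] for b in beads(ct)];S=[b[0] for b in beads(cs)]; out=[]
    for a in T:
        r=[(tri(ct,a,cs,b),b) for b in S]
        r=[(x,e,b) for ((x,e),b) in r if e<.008 and -.005<x[2]<.07]
        for x,e,b in r: out.append((a,b,np.round(x,4),round(e,4)))
    return out
E
python3 - <<'E'
from h import *
ct=bot.read_camera('top');cs=bot.read_camera('side')
for n,c in(('t',ct),('s',cs)):
    print(n,[(b[0].tolist(),int(b[1])) for b in beads(c)])
for o in all_beads(ct,cs): print(*o)
def crop(c,x0,y0,w,h,s): return cv2.resize(c['pixels'][y0:y0+h,x0:x0+w],(w*s,h*s),interpolation=cv2.INTER_CUBIC)
a=crop(ct,235,145,200,145,4);cv2.imwrite('pics/ct.png',a)
b=crop(cs,180,170,160,180,4)[:600*1];b=crop(cs,180,185,160,150,4);cv2.imwrite('pics/cs.png',b)
E
```

```text
t [([419.5, 165.3], 32), ([433.1, 173.8], 95), ([178.5, 216.6], 27), ([278.7, 219.2], 30), ([145.4, 228.8], 25), ([268.3, 237.1], 33), ([289.5, 236.4], 31), ([165.4, 261.6], 29), ([216.2, 263.9], 27)]
s [([195.4, 145.6], 25), ([211.9, 159.7], 27), ([171.7, 161.0], 26), ([305.2, 190.7], 189), ([178.0, 188.4], 31), ([213.3, 212.7], 50), ([233.1, 215.7], 49), ([218.8, 225.0], 29)]
[178.5 216.6] [211.9 159.7] [0.5473 0.2772 0.0085] 0.0006
[278.7 219.2] [233.1 215.7] [0.527  0.0224 0.0191] 0.0
[145.4 228.8] [195.4 145.6] [0.5202 0.3612 0.0097] 0.0002
[268.3 237.1] [213.3 212.7] [0.4835 0.0509 0.0188] 0.0005
[289.5 236.4] [213.3 212.7] [0.4753 0.0018 0.0664] 0.006
[289.5 236.4] [218.8 225. ] [ 0.4821 -0.0017  0.0247] 0.0004
[165.4 261.6] [171.7 161. ] [0.4355 0.3104 0.0113] 0.0003
[216.2 263.9] [178.  188.4] [0.4237 0.1839 0.0118] 0.0002
```

View pics/ct.png

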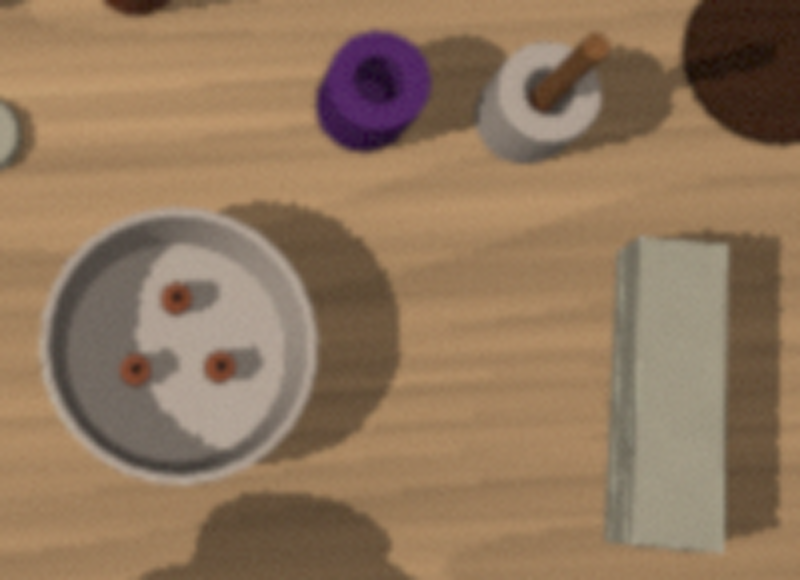

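View pics/cs.png

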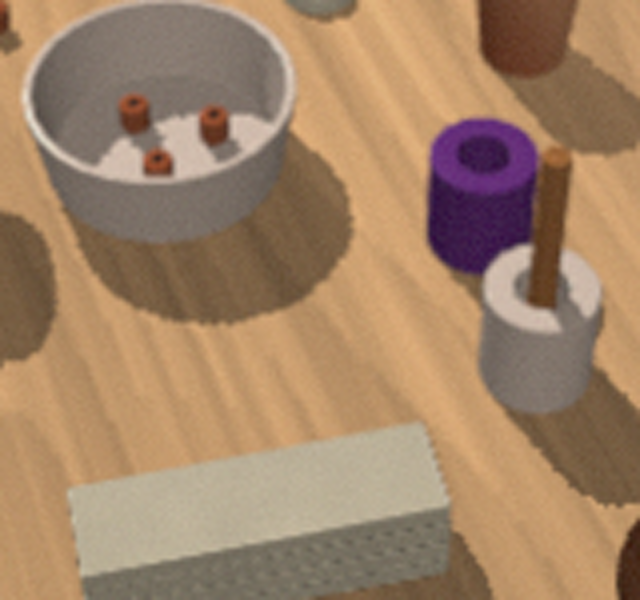

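Crops: bowl rim spans top (42–318, 208–484) and side (25–295, 1–187). Stand rim spans top (497–602, 42–143) and side (482–602, 244–333). The stick's upper end is at top (595,46) and side (557,157), leaning slightly. The slat-top corners are also clear. I'll fit all of these now.

Run:
```python
from h import *
from scipy.optimize import least_squares
ct=bot.read_camera('top');cs=bot.read_camera('side')
T=lambda p:(np.array(p,float)+.5)/4-.5+[235,145]
S=lambda p:(np.array(p,float)+.5)/4-.5+[180,185]
a=np.linspace(0,2*np.pi,181)
def ext(c,x,r):
    p=proj(c,np.c_[x[0]+r*np.cos(a),x[1]+r*np.sin(a),a*0+x[2]]); return np.r_[p.min(0),p.max(0)]
def fit(bt,bs,x0,r):
    t=np.r_[T(bt[:2]),T(bt[2:])];s=np.r_[S(bs[:2]),S(bs[2:])]
    f=lambda x:np.r_[ext(ct,x,x[3])-t,ext(cs,x,x[3])-s]
    q=least_squares(f,x0+[r]); print(np.round(q.x,4),np.round(q.fun,1)); return q.x
fit([42,208,318,484],[25,1,295,187],[.5,.02,.06],.084)
fit([497,42,602,143],[482,244,602,333],[.6,-.2,.07],.032)
for u,v in zip([(640,236),(728,242),(724,551),(632,543)],[(420,424),(450,506),(84,576),(68,491)]):
    for w in [v]: x,e=tri(ct,T(u),cs,S(w)); print(np.round(x,4),round(e,4))
for u,v in zip([(640,236),(728,242),(724,551),(632,543)],[(450,506),(84,576),(68,491),(420,424)]):
    x,e=tri(ct,T(u),cs,S(v)); print(' alt',np.round(x,4),round(e,4))
print('stick top',tri(ct,T((595,46)),cs,S((557,157))),'visible low',tri(ct,T((545,100)),cs,S((545,300))))
```

```text
[0.4944 0.0238 0.0589 0.083 ] [ 0.1  0.1 -0.1 -0.2 -0.4  0.   0.2 -0. ]
[ 0.6369 -0.2117  0.0695  0.0321] [ 0.1 -0.1 -0.  -0.1 -0.  -0.1 -0.2  0.2]
[ 0.546  -0.2617  0.0545] 0.0018
[ 0.5396 -0.3143  0.056 ] 0.0016
[ 0.3575 -0.2892  0.0563] 0.001
[ 0.3641 -0.2366  0.0532] 0.0002
 alt [ 0.5557 -0.2798  0.001 ] 0.0012
 alt [ 0.4445 -0.3007  0.0918] 0.1794
 alt [ 0.3588 -0.2724  0.1028] 0.0005
 alt [ 0.4486 -0.2584  0.0861] 0.1785
stick top (array([ 0.63767837, -0.21128954,  0.16814741]), np.float64(0.0004465431448143836)) visible low (array([ 0.63700048, -0.21214021,  0.05858706]), np.float64(0.005156679296034114))
```

```bash
cat >> h.py <<'E'
BOWL=np.array([.4944,.0238]); STAND=np.array([.637,-.2117]); STACK=np.array([.4518,-.2755]); SYAW=-.137
def best(p,yaw):  # of the two equal grasps the one with the last joint nearest 0
    r=[(abs(j[5]),k) for k in (0,1) if (j:=bot.inverse_kinematics(p,down(yaw+k*np.pi))) is not None]
    return down(yaw+min(r)[1]*np.pi)
def table_beads(ct):
    P=at_z(ct,[b[0] for b in beads(ct)],.0105)
    return [p for p in P if .15<p[1]<.42 and .3<p[0]<.68]
def bowl_beads(ct):
    P=at_z(ct,[b[0] for b in beads(ct)],.02)
    return [p for p in P if np.linalg.norm(p[:2]-BOWL)<.08]
E
cat > pick.py <<'E'
from h import *
R=best([.5,.25,.15],np.pi/2)
c=bot.read_camera('top')
b=sorted(table_beads(c),key=lambda p:p[1]); print('table',np.round(b,3).tolist())
import sys
if b:
    p=b[0]; print('mix',np.round(bowl_beads(c),3).tolist())
    bot.set_gripper(.5,20)
    bot.goto([p[0],p[1],.12],R)
    c=bot.read_camera('top'); q=[x for x in table_beads(c) if np.linalg.norm(x-p)<.01]; print('still seen' if q else 'hidden')
    bot.line_to([p[0],p[1],.004]); bot.set_gripper(0,20); print('open',bot.current_opening(),bot.current_grip_force())
    bot.line_to([p[0],p[1],.13],max_speed=.3)
    d=np.array(eval(sys.argv[1]))+BOWL
    bot.goto([*d,.13],R); bot.line_to([*d,.045]); print('open',bot.current_opening())
    bot.set_gripper(.35); bot.line_to([*d,.13],max_speed=.3)
print(bot.current_clock())
E
python3 pick.py '[.01,.045]'
```

```text
table [[0.424, 0.184, 0.01], [0.547, 0.278, 0.01], [0.435, 0.31, 0.01], [0.52, 0.361, 0.01]]
mix [[0.526, 0.023, 0.02], [0.483, 0.051, 0.02], [0.482, -0.002, 0.02]]
hidden
open 0.20923509374525612 20.000515580177307
open 0.20977592765221914
6.8917
```

```bash
for d in '[-.045,.02]' '[.035,-.015]' '[-.04,-.02]'; do python3 pick.py "$d"; done
python3 - <<'E'
from h import *
bot.goto([.45,.3,.3],best([.45,.3,.3],np.pi/2))
c=snap('top','t1');s=snap('side','s1')
print(np.round(table_beads(c),3).tolist(),np.round(bowl_beads(c),3).tolist(),bot.current_clock())
cv2.imwrite('pics/m1.png',np.hstack([cv2.resize(c['pixels'][140:300,120:330],(420,320)),cv2.resize(s['pixels'][130:290,150:310],(320,320))]))
E
```

```text
table [[0.547, 0.278, 0.01], [0.435, 0.311, 0.01], [0.52, 0.361, 0.01]]
mix [[0.483, 0.051, 0.02]]
hidden
open 0.2089959823582794 20.000414550304413
open 0.20869375596845094
12.7917
table [[0.435, 0.311, 0.01], [0.52, 0.36, 0.01]]
mix []
hidden
open 0.2100450870211759 20.00042885541916
open 0.20710148433281472
19.0917
table [[0.521, 0.36, 0.01]]
mix [[0.523, 0.022, 0.02], [0.484, 0.052, 0.02], [0.482, -0.002, 0.02]]
hidden
open 0.20788019684066103 20.00042974948883
open 0.20433540271664327
25.825
[] [[0.534, -0.004, 0.02], [0.526, 0.022, 0.02], [0.506, 0.068, 0.02], [0.483, 0.051, 0.02], [0.482, -0.002, 0.02], [0.455, 0.003, 0.02], [0.451, 0.043, 0.02]] 27.2167
```

View pics/m1.png

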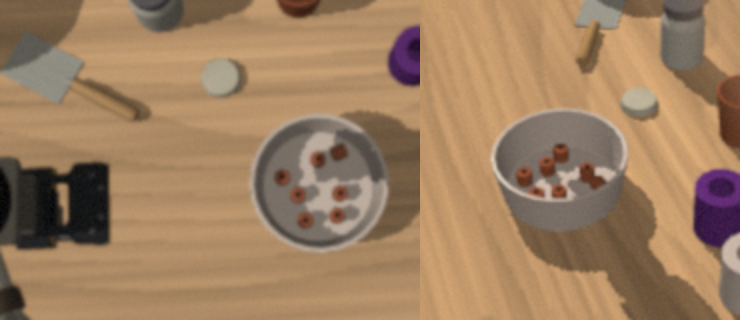

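All seven beads are in the bowl, at distinct spots around its centre, and none are left on the table. Now the stick.

Run:
```python
from h import *
x,y=.6375,-.2115
R=best([x,y,.2],np.pi/2)
bot.set_gripper(.5,60)
bot.goto([x,y,.27],R); bot.line_to([x,y,.092]); 
bot.set_gripper(0,60); print(bot.current_opening(),bot.current_grip_force(),bot.current_contact_force())
bot.line_to([x,y,.2]); bot.hold(.3)
c=snap('top','t2');s=snap('side','s2');print(bot.current_clock())
cv2.imwrite('pics/m2.png',np.hstack([cv2.resize(c['pixels'][100:260,300:460],(400,400)),cv2.resize(s['pixels'][160:320,240:400],(400,400))]))
```

```text
0.1640726429979731 59.99991238117218 [-1.10284599 -0.3312586   0.24708092]
32.75
```

View pics/m2.png

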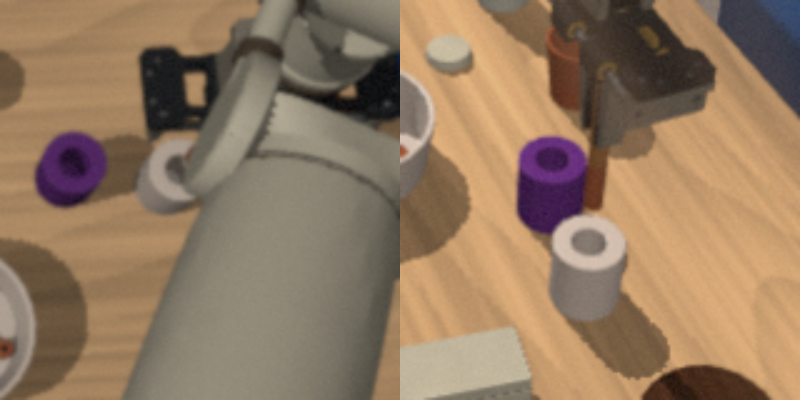

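The stick is held upright above the stand, with its tip at side crop (595,208), about (317.7,242.9) in the full image. I'll check that against the expected tip position and then stir.

```bash
cat > stir.py <<'E'
from h import *
s=bot.read_camera('side'); p=bot.current_ee_pos(); print(p,'exp tip px',proj(s,[[p[0],p[1],.118]]))
R=best([*BOWL,.2],np.pi/2)
off=-.092+.010  # tip = TCP z + off
c0=np.array([.503,.026]); zt=lambda z:z-off
bot.goto([*c0,.22],R)
bot.line_to([*c0,zt(.017)],max_speed=.1); print('in',bot.current_contact_force(),bot.current_clock())
a0=np.arctan2(*(c0-BOWL)[::-1]); r0=np.linalg.norm(c0-BOWL)
N=12; fm=0;t0=bot.current_clock()
for i in range(1,int(5.6*N)+1):
    r=min(.034,r0+(.034-r0)*i/(.5*N)); a=a0+2*np.pi*i/N
    bot.line_to([*(BOWL+r*np.array([np.cos(a),np.sin(a)])),zt(.016)],max_speed=.1)
    fm=max(fm,np.linalg.norm(bot.current_contact_force()))
    if i==N: print('1 turn',bot.current_clock()-t0,fm)
print(fm,bot.current_clock(),bot.current_grip_force(),bot.current_opening())
E
python3 stir.py
```

```text
[ 0.63741756 -0.21144064  0.19974337] exp tip px [[316.83367522 240.98679152]]
in [-0.19082066  0.1684407  -1.58365261] 35.2167
1 turn 3.5999999999999943 1.5260825826211954
1.9506944960848176 56.6917 59.99984622001648 0.16210731986562685
```

Run:
```python
from h import *
p=bot.current_ee_pos(); bot.line_to([p[0],p[1],.2],max_speed=.1)
x,y=.6375,-.2115
R=best([x,y,.2],np.pi/2); bot.goto([x,y,.22],R); bot.line_to([x,y,.2]); bot.hold(.3)
c=snap('top','t3');s=snap('side','s3');print(proj(s,[[x,y,.118]]),bot.current_clock(),np.round(bowl_beads(c),3).tolist())
cv2.imwrite('pics/m3.png',np.hstack([cv2.resize(s['pixels'][170:300,170:260],(270,390)),cv2.resize(s['pixels'][160:320,240:400],(400,400))[:390]]))
```

```text
[[316.88173911 240.99581131]] 59.5917 [[0.543, -0.002, 0.02], [0.535, 0.056, 0.02], [0.519, -0.019, 0.02], [0.501, 0.075, 0.02], [0.474, -0.031, 0.02], [0.45, 0.05, 0.02]]
```

View pics/m3.png

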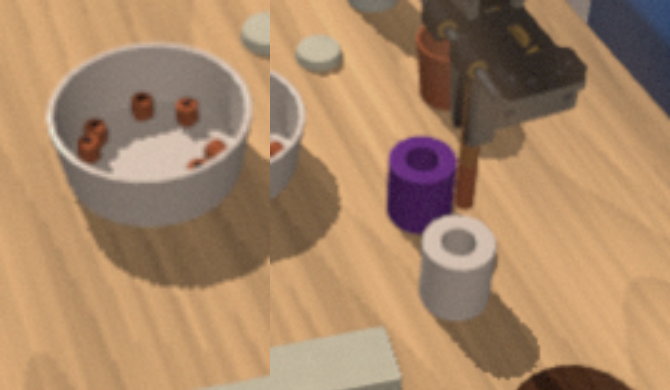

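The stick is still upright in the grip, with its tip at side crop (465,208). The beads now lie around the bowl wall, and one may be hidden by the arm. I'll return the stick to the stand.

Run:
```python
from h import *
x,y=.637,-.2115
bot.line_to([x,y,.2]); bot.line_to([x,y,.0925],max_speed=.08); print(bot.current_contact_force())
bot.set_gripper(.4); bot.line_to([x,y,.27])
R=best([*STACK,.2],SYAW+np.pi/2); 
bot.goto([.42,.3,.3],best([.42,.3,.3],np.pi/2))
c=snap('top','t4');s=snap('side','s4');print(bot.current_clock(),np.round(bowl_beads(c),3).tolist())
cv2.imwrite('pics/m4.png',np.hstack([cv2.resize(c['pixels'][140:300,240:440],(500,400)),cv2.resize(s['pixels'][200:350,180:340],(300,281)).copy() if 0 else cv2.resize(s['pixels'][180:350,180:308],(300,400))]))
```

```text
[ 1.20741751  0.19741557 -1.20669313]
65.275 [[0.542, -0.002, 0.02], [0.534, 0.055, 0.02], [0.519, -0.018, 0.02], [0.501, 0.075, 0.02], [0.474, -0.03, 0.02], [0.45, 0.049, 0.02]]
```

View pics/m4.png

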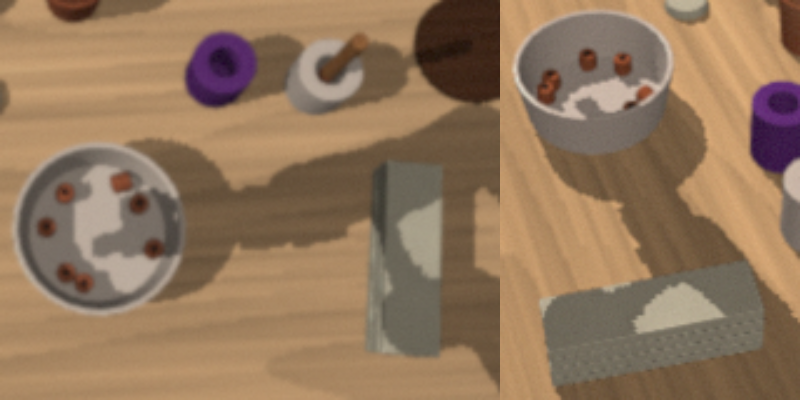

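All seven beads are in the bowl, two of them touching at top crop (65,273) and (84,282). The stick stands upright in its stand and the stack hasn't moved. Next is the first slat.

```bash
cat > slat.py <<'E'
from h import *
import sys
top=float(sys.argv[1]); side=float(sys.argv[2])
Rp=best([*STACK,.2],SYAW+np.pi/2)
bot.set_gripper(.8,50); bot.goto([*STACK,.2],Rp); bot.line_to([*STACK,top-.011],max_speed=.1)
print(bot.current_contact_force())
bot.set_gripper(0,50); print('open',bot.current_opening()*92,bot.current_grip_force())
bot.line_to([*STACK,.19],max_speed=.08); bot.hold(.3); print('F',bot.current_contact_force(),bot.current_opening()*92)
c=snap('side',f'lift{side}')
d=BOWL+[0,side]; Rd=best([*d,.19],np.pi/2)
# keep the same one of the two equal turns as in the grasp
bot.goto([*d,.19],Rd); bot.line_to([*d,.09]); 
bot.line_to([*d,.0665],max_speed=.03); print('place',bot.current_contact_force())
bot.set_gripper(.72); bot.line_to([*d,.2],max_speed=.1)
print(bot.current_clock())
E
python3 slat.py .056 .0445
python3 - <<'E'
from h import *
bot.goto([.42,.3,.3],best([.42,.3,.3],np.pi/2))
c=snap('top','t5');s=snap('side','s5');l=cv2.imread('pics/lift0.0445.png')
cv2.imwrite('pics/m5.png',np.hstack([cv2.resize(c['pixels'][150:290,240:430],(475,350)),cv2.resize(s['pixels'][180:350,180:308],(264,350))]))
E
```

```text
[-0.41693281 -0.07702014 -0.24788293]
open 53.42140765400742 50.00055134296417
F [-0.05406237 -1.0060991  -3.08840344] 53.333887407894395
place [ 0.02523391 -0.53089293 -3.49132816]
77.45
```

View pics/m5.png

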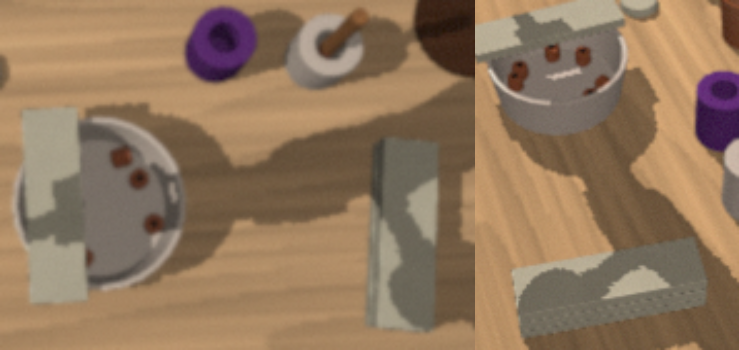

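Slat 1 lies flat along x over the left part of the rim (top crop x 22–85), and slat 2 is on top of the stack, unmoved. Now slat 2.

```bash
python3 slat.py .042 -.0445
python3 - <<'E'
from h import *
bot.goto([.42,.3,.3],best([.42,.3,.3],np.pi/2))
c=snap('top','t6');s=snap('side','s6')
cv2.imwrite('pics/m6.png',np.hstack([cv2.resize(c['pixels'][150:290,240:430],(475,350)),cv2.resize(s['pixels'][180:350,180:308],(264,350))]))
E
```

```text
[-0.21222227  0.67553399 -0.10906367]
open 53.339018927386 49.973217844963074
F [-0.22359934 -0.36146165 -2.81372102] 53.26754961494944
place [-0.72888609  0.11153107 -2.32218316]
91.625
```

View pics/m6.png

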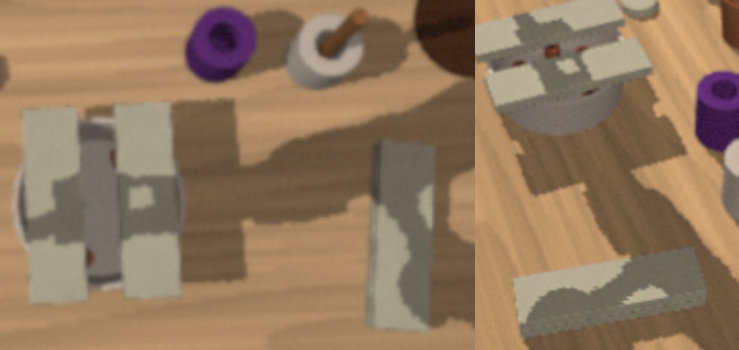

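Both slats lie flat and parallel on the rim, with centres at top crop (54,204) and (148,200), about 89 mm apart with a gap of about 35 mm. The stick is upright, and the lower two slats haven't moved. I'll hand the job in.

Run:
```python
from h import *
c=bot.read_camera('top'); P=at_z(c,[[240+54/2.5,150+204/2.5],[240+147.5/2.5,150+199.5/2.5]],.076); print(np.round(P[:,:2]-BOWL,4))
print(bot.job_done(),bot.current_clock())
```

```text
[[-0.0024  0.0437]
 [-0.0024 -0.0452]]
the job is handed in; nothing more can be done
the job is handed in; nothing more can be done
```

The job is handed in: all seven beads are in the bowl and stirred for about five and a half circles, the stick is back upright in its stand, and the two top slats lie flat and parallel across the rim with about a 35 mm gap; no verdict was returned.

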